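# Program the double-shot time on the espresso machine

### The arm

A 6-joint arm with a two-finger parallel gripper is mounted at the origin on the work surface. World frame = base frame: x ahead of the robot, y to its left, z up, the work surface at z = 0. Lengths are in m, angles in rad, forces in N, time in s.
With the tool pointing down it reaches from about 0.275 to 1 m from the base axis. Payload 8.4 kg.
Tool frame: the origin (TCP) lies on the centre line of the jaws, within the pads' length; the fingertips stand 8 mm ahead of it and the grasp point (between the pads) lies 11 mm behind it (ctrl.tip_extent is the z of the fingertips in the tool frame, in m); z points along the fingers, y is the line along which they close (so a half turn about z gives the same grasp; the last joint's range is limited). The gripper opens to 85 mm and grips with 20 to 120 N. Pads are 22 mm wide; open, the fingers measure 114 mm over their backs; the gripper's body (76 mm by 85 mm) begins 54 mm behind the grasp point. The pads swing forward as they close: fully open they stand 13 mm farther back than shut.
Start: joints at [-1.23, 0.353, 1.633, -0, 1.155, -0.002], TCP at [0.21, -0.589, 0.239] pointing down, gripper open.
Joint ranges: [-2.63, 2.63], [-0.92, 2.1], [0.06, 2.66], [-1.3, 4.44], [0, 2.69], [-3.02, 3.02]. Speed limits (rad/s): [2.22, 2.22, 2.79, 3.14, 3.14, 3.14].

### API

Orientations are given as [roll, pitch, yaw] about the fixed x, y, z axes, in that order (R = Rz(yaw) Ry(pitch) Rx(roll)).
In Python, from bench import get_state, optics, job, ctrl gives the robot as it stands.
- The arm moves only by the tool move_arm, never from a script. Its argument "deltas" is a list of rows, each a list of 7 numbers: the opening, from 0 (shut) to 1 (fully open), then the shift along the tool's x, y, z in m, then the turn, a rotation vector about the tool's x, y, z in rad. In form: [[gripper, tx, ty, tz, rx, ry, rz], ...]. A call has 1 to 12 rows; each row is the pose to reach, as a shift and turn from the pose commanded when the call began, along the tool's axes at that moment; what a row does not reach only later rows make up. A row lasts 1/8 s, in which the tool goes at most 62.5 mm and 10.7 degrees, less where a joint would pass 70% of its speed; a pose out of reach is approached as far as the arm can. A call with a gripper value outside its range is refused whole. The fingers move at their own pace and stop on an object; "squeeze" is the grip in N (left out, the last holds). Time passes only in rows, so rows that repeat a pose let the fingers close. It gives the time, the measured TCP pose, the force, the opening and the grip force at its end, in the units of the state.
- get_state(): the state, without advancing time (a new reading comes with each control period).
- optics.read_camera(name): name is "side" or "top"; returns a dict with "img" (480x640x3 uint8, blue, green, red), "intrinsics" (3x3 intrinsics, pixels), "dist_coeffs" ([k1, k2, p1, p2, k3] as OpenCV has them; the pictures are not rectified), "R" (3x3) and "t" (3): a world point X has camera coordinates R X + t. Camera axes: x right, y down, z forward; pixel columns grow to the right and rows downward; lengths in m; the calibration is good to about 2 mm. A picture is of the moment at which its call begins. There is no depth.
- job.sign_off(): hands the job in; it is judged then, once.
The state is a dict: "time": time; "joint_positions": joint angles; "dq": joint speeds; "joint_torque": joint torques, N m; "ee_pos": TCP position; "tool_rot": TCP orientation; "contact_force": force on the tool from outside, world axes, zero at the start; "moment": the same for the moment, N m; "gripper_width": finger opening in m; "grasp_force": force on a finger pad.
Only numpy, scipy, OpenCV 4.12 (cv2) and the standard library are available. Lean on these libraries where they do the work, as an engineer would, in place of code of your own. Each camera call takes 0.05 s, during which the arm holds its last target. There are 200 camera calls.

### The job

Teach the serviced espresso machine its double-shot time with a fingertip: hold the programming key down for at least two seconds and let go, tap the two-cup key to start the shot, leave it for at least three seconds, tap the two-cup key again to stop it, then tap the programming key once more to store the time and move clear. Press each key gently, one at a time, at least half-way down, let it come fully up before the next press, and do not press the one-cup or steam key. Leave the cups, pitcher, tamper and tools standing where they are.

Things in the scene. Friction and masses are not known exactly. Their poses are not given: they have to be found in the camera images.
- machine: White compact espresso machine, fixed; 220 mm wide, 320 deep, 310 high. Origin under its middle at table height; x to its back, y to the left as seen facing its front, z up. Four black keys, 44 mm apart, on the sloping steel panel at the top front; left to right: one-cup, two-cup, steam, programming. Behind them a flat cup deck with a thin rail, 335 mm above the table, 60 mm behind the keys.
- key_prog_top (a point): Programming key: square, 19 mm, marked with three straight bars, right-hand end of the row of four. Point at the centre of the flat key top, 8 mm proud of the panel, about 306 mm above the table. z axis out of the panel (15 degrees from vertical, leaning to the machine's front), y along the row to the left as seen facing the machine, x up the slope.
- key_two_top (a point): Two-cup key: round, 24 mm, marked with two small cups, second from the left of the row of four. Point at the centre of the flat key top, 8 mm proud of the panel, about 306 mm above the table. z axis out of the panel (15 degrees from vertical, leaning to the machine's front), y along the row to the left as seen facing the machine, x up the slope.
- key_one_top (a point): One-cup key (not to be pressed): round, 24 mm, marked with one small cup, left-hand end of the row of four. Point at the centre of the flat key top, 8 mm proud of the panel, about 306 mm above the table. z axis out of the panel (15 degrees from vertical, leaning to the machine's front), y along the row to the left as seen facing the machine, x up the slope.
- key_steam_top (a point): Steam key (not to be pressed): round, 24 mm, marked with wavy lines, third from the left of the row of four. Point at the centre of the flat key top, 8 mm proud of the panel, about 306 mm above the table. z axis out of the panel (15 degrees from vertical, leaning to the machine's front), y along the row to the left as seen facing the machine, x up the slope.
- key_prog (a joint): How far the programming key is down. Joint value: 0 when up, 0.006 m when fully down, straight into the panel. A spring resists with 2 N at first touch, 8 N fully down, and raises the key when it is let go. Counts as pressed beyond 2.5 mm, as let go below 1 mm.
- key_two (a joint): How far the two-cup key is down. Joint value: 0 when up, 0.006 m when fully down, straight into the panel. A spring resists with 2 N at first touch, 8 N fully down, and raises the key when it is let go. Counts as pressed beyond 2.5 mm, as let go below 1 mm.
- key_one (a joint): How far the one-cup key is down. Joint value: 0 when up, 0.006 m when fully down, straight into the panel. A spring resists with 2 N at first touch, 8 N fully down, and raises the key when it is let go. Counts as pressed beyond 2.5 mm, as let go below 1 mm.
- key_steam (a joint): How far the steam key is down. Joint value: 0 when up, 0.006 m when fully down, straight into the panel. A spring resists with 2 N at first touch, 8 N fully down, and raises the key when it is let go. Counts as pressed beyond 2.5 mm, as let go below 1 mm.
- brew_cup: White espresso cup, 62 mm across, 55 mm high, on the drip tray under the spouts; origin under its base.
- deck_cup: White espresso cup, 62 mm across, 55 mm high, on the machine's cup deck, its middle 160 mm or more behind the keys; origin under its base.
- pitcher: Steel milk pitcher, 84 mm across, 100 mm high, with a side handle, on the bench in front of the machine; origin under its base.
- tamper: Wooden tamper, 58 mm across the foot, 85 mm high, upright on the black rubber mat; origin under its base.
- basket: Steel filter basket, 68 mm across, 25 mm high, on the rubber mat; origin under its base.
- bolt_cup: White cup full of bolts, 90 mm across, 58 mm high, on the bench; origin under its base.
- screwdriver: Black-handled screwdriver, 200 mm long, lying on the bench; origin under its middle.
- wrench: Steel wrench, 180 mm long, lying on the bench; origin under its middle.

How it is judged:
By the outcome, as a careful person would: the job done as asked, in the order asked, and still so for the second after the job is handed in, with the robot touching nothing.
It also fails if it takes over 64 s, if anything falls off the work surface, if the arm or the gripper's body presses on something with over 40 N, if the wrist force passes 120 N, or if a joint passes its speed limit or range.

## Working session

There is one attempt and no reset: what is moved stays moved. The work goes in short steps, Python scripts to look and compute and a tool call to move; the robot and the scene stay as the last step left them, time stands still between calls to the robot, and variables do not carry over. Pictures are saved under pics/ and viewed, at most 10 in all, crops included, and the job is handed in when it is done.

Besides the shell and the picture viewer there is one more tool, called after "Emit:" as name(argument=value, ...), one argument or row to a line, values as JSON. move_arm: Moves the arm, as the interface text tells. Its arguments: {"type":"object","properties":{"deltas":{"type":"array"},"squeeze":{"type":"number"}},"required":["deltas"]}

```bash
mkdir -p pics
python3 - <<'E'
from bench import get_state, optics, ctrl
import cv2
for n in("side","top"):
    c=optics.read_camera(n);cv2.imwrite(f"pics/{n}0.png",c["img"]);print(n,c["intrinsics"],c["dist_coeffs"],c["R"],c["t"])
s=get_state();print({k:s[k] for k in("time","ee_pos","tool_rot","contact_force","gripper_width")},ctrl.tip_extent)
E
```

```text
side [[438.13277679   0.         322.55873675]
 [  0.         438.13277679 235.86551865]
 [  0.           0.           1.        ]] [-0.06969951  0.          0.          0.          0.        ] [[-0.67237162 -0.73987832  0.02228173]
 [-0.41086752  0.3480027  -0.84266364]
 [ 0.61571445 -0.57573795 -0.53797911]] [0.39527365 0.40070338 1.01156674]
top [[470.85634366   0.         325.92341703]
 [  0.         470.85634366 239.38693925]
 [  0.           0.           1.        ]] [-0.01957083  0.          0.          0.          0.        ] [[-0.00783014 -0.99970248  0.02310045]
 [-0.99521024  0.00553967 -0.09760068]
 [ 0.09744367 -0.02375403 -0.99495753]] [3.53614316e-04 5.58556972e-01 1.28894727e+00]
{'time': 0.1, 'ee_pos': array([ 0.20994959, -0.58823374,  0.23862024]), 'tool_rot': array([-3.14032792e+00, -1.24976000e-05,  3.42830514e-01]), 'contact_force': array([ 0.62738723, -0.60983166, -0.70614439]), 'gripper_width': 0.08522338301108727} 0.008
```

View pics/side0.png

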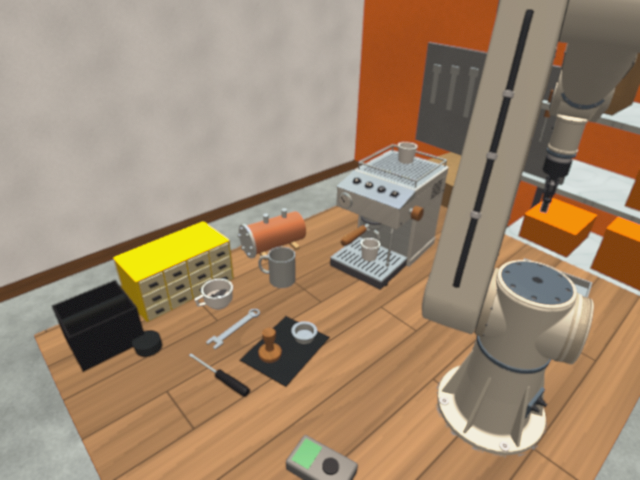

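View pics/top0.png

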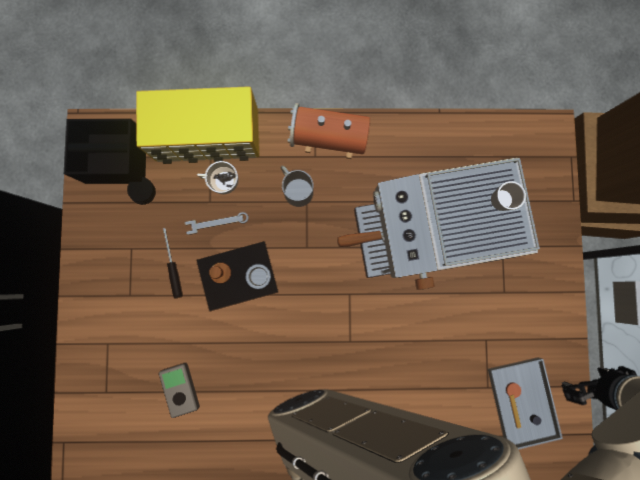

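The side picture shows the machine with its keys at about (357–394,180–194). In the top picture the keys run from (402,197) one-cup to (413,255) programming (square). I'll enlarge both.

Run:
```python
import cv2,numpy as np
t=cv2.imread("pics/top0.png")[180:275,380:480];s=cv2.imread("pics/side0.png")[165:210,335:415]
a=cv2.resize(t,(600,570),interpolation=cv2.INTER_CUBIC);b=cv2.resize(s,(800,450),interpolation=cv2.INTER_CUBIC)
cv2.imwrite("pics/tc.png",a);cv2.imwrite("pics/sc.png",b)
```

```text
(no output)
```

View pics/tc.png

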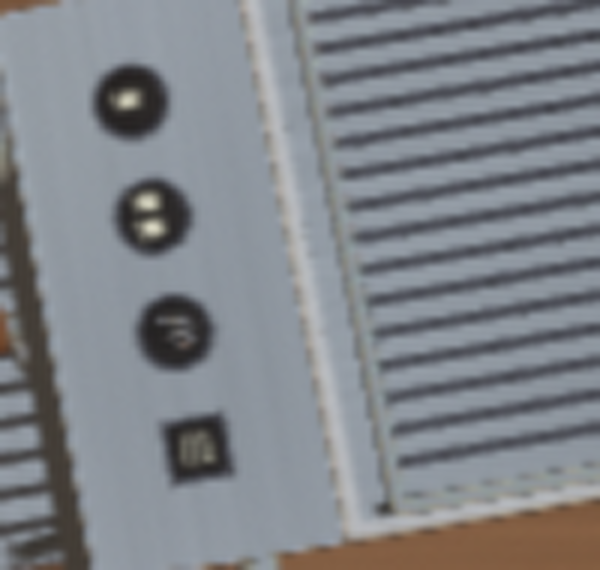

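View pics/sc.png

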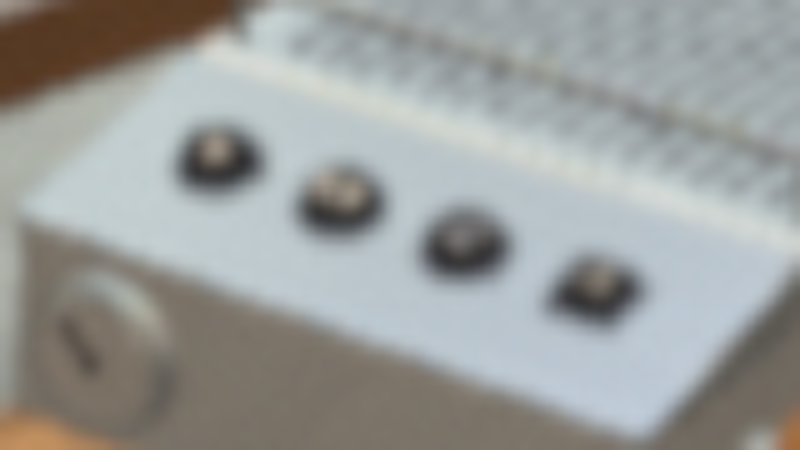

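Top crop: key markings at crop pixels one (130,101), two (152,216), steam (175,332), programming (198,448). Side crop: key tops at about (217,152), (340,192), (464,237), (599,283).

```bash
cat > h.py <<'E'
from bench import get_state, optics
import cv2, numpy as np
from scipy.spatial.transform import Rotation as Rn
def ray(c,p):
    u=cv2.undistortPoints(np.array([[p]],float),c["intrinsics"],np.array(c["dist_coeffs"]))[0,0]
    R,t=np.array(c["R"]),np.array(c["t"]);d=R.T@np.array([*u,1]);return -R.T@t,d/np.linalg.norm(d)
def atz(c,p,z):
    o,d=ray(c,p);return o+d*(z-o[2])/d[2]
def tri(rs):
    A=sum(np.eye(3)-np.outer(d,d) for o,d in rs);b=sum((np.eye(3)-np.outer(d,d))@o for o,d in rs);return np.linalg.solve(A,b)
E
python3 - <<'E'
from h import *
T=optics.read_camera("top");S=optics.read_camera("side")
tp=[(129,100),(151,216),(175,332),(198,448)];sp=[(217,152),(340,192),(464,237),(599,283)]
f=lambda p,k,o:((p[0]+.5)/k-.5+o[0],(p[1]+.5)/k-.5+o[1])
A=[]
for a,b in zip(tp,sp):
    a=f(a,6,(380,180));b=f(b,10,(335,165))
    pa=atz(T,a,.306);A.append(pa);print(pa.round(4),atz(S,b,.306).round(4),tri([ray(T,a),ray(S,b)]).round(4))
A=np.array(A);print(np.linalg.norm(np.diff(A,axis=0),axis=1))
r=A[0]-A[3];r/=np.linalg.norm(r);print("row left",r,"yaw",np.degrees(np.arctan2(r[1],r[0])))
for p in[(510,196)]:print("deckcup",atz(T,p,.39))
fr=np.cross([0,0,1],r)  # back x: y=left => x = y cross z
back=np.cross(r,[0,0,1]);print("back",back)
n=np.array(-back*np.sin(np.radians(15))+[0,0,np.cos(np.radians(15))])
s=get_state();R0=Rn.from_euler('xyz',s["tool_rot"]).as_matrix()
for sg in(1,-1):
  for ax in 'xy':
    z=-n
    if ax=='x': x=sg*r;y=np.cross(z,x)
    else: y=sg*r;x=np.cross(y,z)
    R=np.c_[x,y,z];rv=Rn.from_matrix(R0.T@R).as_rotvec();print(ax,sg,"rotvec tool",rv.round(3),np.degrees(np.linalg.norm(rv)).round(1))
d=A.copy()+n*.05-n*(-.008)
for p in (A[3],A[1]): print("shift tool to 60mm above, TCP",(R0.T@(p+n*(.068)-s["ee_pos"])).round(4))
print(s["joint_positions"])
E
```

```text
[ 0.627  -0.1652  0.306 ] [ 0.6242 -0.1617  0.306 ] [ 0.6275 -0.1655  0.3036]
[ 0.5834 -0.1723  0.306 ] [ 0.5814 -0.1701  0.306 ] [ 0.5836 -0.1726  0.3044]
[ 0.5402 -0.1802  0.306 ] [ 0.5377 -0.1761  0.306 ] [ 0.5407 -0.1805  0.3034]
[ 0.4973 -0.1876  0.306 ] [ 0.4929 -0.1838  0.306 ] [ 0.4971 -0.1886  0.3028]
[0.04416123 0.04394544 0.04354668]
row left [0.98539967 0.17025714 0.        ] yaw 9.80277012341752
deckcup [ 0.61094487 -0.37570669  0.39      ]
back [ 0.17025714 -0.98539967  0.        ]
x 1 rotvec tool [-0.262 -0.022  0.171] 18.0
y 1 rotvec tool [-0.184 -0.218 -1.39 ] 81.3
x -1 rotvec tool [ 0.033 -0.389 -2.946] 170.2
y -1 rotvec tool [-0.229  0.193  1.731] 100.7
shift tool to 60mm above, TCP [ 0.4083 -0.2983 -0.1326]
shift tool to 60mm above, TCP [ 0.4946 -0.2838 -0.1326]
[-1.23038337e+00  3.53413215e-01  1.63383811e+00 -3.18646248e-07
  1.15518964e+00 -2.41676315e-03]
```

Emit:
move_arm(
  deltas=[
    [0,0,0,-0.05,0,0,0],
    [0,0,0,-0.1,0,0,0],
    [0,0,0,-0.15,0,0,0],
    [0,0,0,-0.2,0,0,0],
    [0,0.05,-0.037,-0.2,0,0,0],
    [0,0.1,-0.074,-0.2,0,0,0],
    [0,0.15,-0.111,-0.2,0,0,0],
    [0,0.2,-0.148,-0.2,0,0,0],
    [0,0.25,-0.185,-0.2,0,0,0],
    [0,0.3,-0.222,-0.2,0,0,0],
    [0,0.35,-0.259,-0.2,0,0,0],
    [0,0.408,-0.298,-0.2,0,0,0],
  ],
  squeeze=20,
)

```text
time: 1.7
ee_pos: [0.4904, -0.1749, 0.4394]
tool_rot: [3.141, -0.0, 0.343]
contact_force: [0.5, -0.3, -0.2]
gripper_width: 0.0003
grasp_force: 0.0
```

Emit:
move_arm(
  deltas=[
    [0,0,0,0.0,-0.087,-0.007,0.057],
    [0,0,0,0.0,-0.175,-0.015,0.114],
    [0,0,0,0.02,-0.262,-0.022,0.171],
    [0,0,0,0.04,-0.262,-0.022,0.171],
    [0,0,0,0.04,-0.262,-0.022,0.171],
    [0,0,0,0.04,-0.262,-0.022,0.171],
  ],
)

```text
time: 2.45
ee_pos: [0.4901, -0.177, 0.4001]
tool_rot: [2.879, -0.001, 0.171]
contact_force: [0.7, -0.4, -1.1]
gripper_width: -0.0003
grasp_force: 0.0
```

```bash
cat > m.py <<'E'
from h import *
K={"prog":np.array([.4971,-.1878,.3055]),"two":np.array([.5836,-.1724,.3055])}
r=np.array([.9854,.17026,0]);n=np.array([-.0441,.255,.9659])
s=get_state();R0=Rn.from_euler('xyz',s["tool_rot"]).as_matrix()
tip=s["ee_pos"]+R0[:,2]*.008
print("t",s["time"],"z.n",R0[:,2]@-n,"x.r",R0[:,0]@r,"F.n",s["contact_force"]@n,s["contact_force"].round(2))
for k,p in K.items():print(k,"tip->key in tool axes",(R0.T@(p-tip)).round(4))
E
python3 m.py
python3 - <<'E'
from h import *
T=optics.read_camera("top")["img"][150:290,350:510];S=optics.read_camera("side")["img"][110:230,320:440]
cv2.imwrite("pics/v1.png",np.hstack([cv2.resize(T,(420,368),interpolation=2),cv2.resize(S,(368,368),interpolation=2)]))
E
```

```text
t 2.45 z.n 0.9999651263489826 x.r 0.9999999033230667 F.n -1.1986815651843248 [ 0.7  -0.38 -1.11]
prog tip->key in tool axes [ 0.005  -0.0132  0.0864]
two tip->key in tool axes [ 0.0928 -0.0137  0.0864]
```

View pics/v1.png

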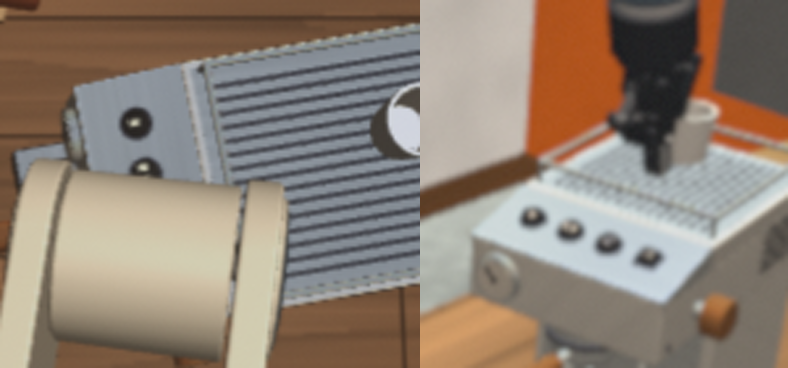

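Side crop: shut fingertips at (655,170), standing above the row, in line with the programming key at (650,257). Approaching it now.

Emit:
move_arm(
  deltas=[
    [0,0.003,-0.007,0.03,0,0,0],
    [0,0.005,-0.013,0.05,0,0,0],
    [0,0.005,-0.013,0.07,0,0,0],
    [0,0.005,-0.013,0.074,0,0,0],
    [0,0.005,-0.013,0.077,0,0,0],
    [0,0.005,-0.013,0.077,0,0,0],
    [0,0.005,-0.013,0.077,0,0,0],
  ],
)

```text
time: 3.42
ee_pos: [0.4963, -0.1833, 0.3223]
tool_rot: [2.879, -0.002, 0.171]
contact_force: [0.3, 0.6, 0.1]
gripper_width: 0.0001
grasp_force: 0.0
```

```bash
python3 m.py
python3 - <<'E'
from h import *
S=optics.read_camera("side")["img"][150:230,330:430]
cv2.imwrite("pics/v2.png",cv2.resize(S,(750,600),interpolation=2))
E
```

```text
t 3.425 z.n 0.9999645581330353 x.r 0.9999995291602891 F.n 0.18334120374217805 [0.33 0.56 0.06]
prog tip->key in tool axes [-0.      0.0001  0.0094]
two tip->key in tool axes [ 0.0878 -0.0004  0.0094]
```

View pics/v2.png

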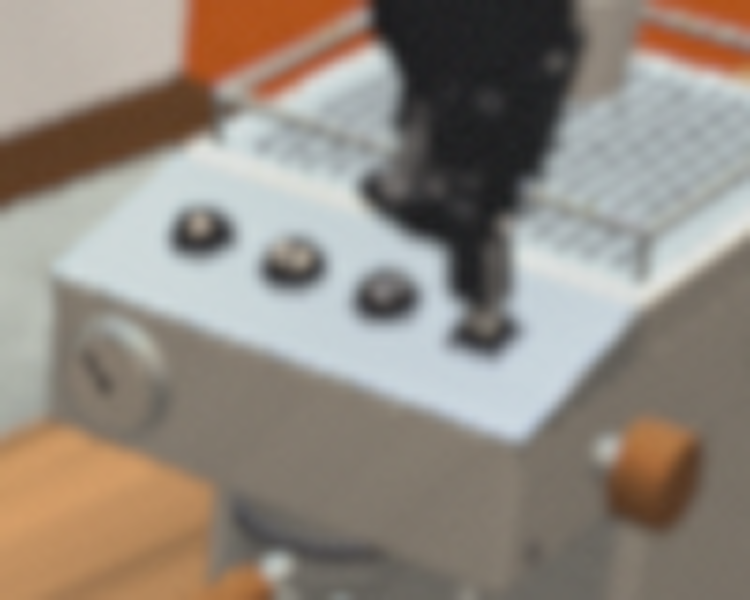

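The fingertip at (480,295) is just above the programming key (485,325). Descending on force.

Emit:
move_arm(
  deltas=[
    [0,0,0,0.003,0,0,0],
    [0,0,0,0.006,0,0,0],
    [0,0,0,0.009,0,0,0],
    [0,0,0,0.011,0,0,0],
    [0,0,0,0.011,0,0,0],
    [0,0,0,0.011,0,0,0],
  ],
)

```text
time: 4.22
ee_pos: [0.4965, -0.186, 0.3111]
tool_rot: [2.879, -0.001, 0.171]
contact_force: [-1.3, 2.0, 3.9]
gripper_width: -0.0005
grasp_force: 2.1
```

```bash
python3 m.py
```

```text
t 4.225 z.n 0.9999659137979577 x.r 1.000000604051952 F.n 4.368155427798047 [-1.31  1.99  3.94]
prog tip->key in tool axes [ 0.0003  0.0004 -0.0021]
two tip->key in tool axes [ 0.0882 -0.0001 -0.0022]
```

Emit:
move_arm(
  deltas=[
    [0,0,0,0.001,0,0,0],
    [0,0,0,0.0023,0,0,0],
    [0,0,0,0.0023,0,0,0],
    [0,0,0,0.0023,0,0,0],
    [0,0,0,0.0023,0,0,0],
    [0,0,0,0.0023,0,0,0],
    [0,0,0,0.0023,0,0,0],
    [0,0,0,0.0023,0,0,0],
  ],
)

```text
time: 5.22
ee_pos: [0.4966, -0.1866, 0.3089]
tool_rot: [2.879, -0.001, 0.171]
contact_force: [-2.7, 3.4, 6.1]
gripper_width: -0.0004
grasp_force: 3.3
```

```bash
python3 m.py;python3 m.py|head -1
```

```text
t 5.225 z.n 0.9999659036708105 x.r 1.000000585996645 F.n 6.874894738214367 [-2.66  3.39  6.1 ]
prog tip->key in tool axes [ 0.0003  0.0004 -0.0044]
two tip->key in tool axes [ 0.0882 -0.0001 -0.0045]
t 5.225 z.n 0.9999659036708105 x.r 1.000000585996645 F.n 6.874894738214367 [-2.66  3.39  6.1 ]
```

Emit:
move_arm(
  deltas=[
    [0,0,0,0,0,0,0],
    [0,0,0,0,0,0,0],
    [0,0,0,0,0,0,0],
    [0,0,0,0,0,0,0],
    [0,0,0,0,0,0,0],
    [0,0,0,0,0,0,0],
    [0,0,0,0,0,0,0],
    [0,0,0,0,0,0,0],
    [0,0,0,0,0,0,0],
    [0,0,0,0,0,0,0],
    [0,0,0,0,0,0,0],
    [0,0,0,0,0,0,0],
  ],
)

```text
time: 6.72
ee_pos: [0.4966, -0.1866, 0.3089]
tool_rot: [2.879, -0.001, 0.171]
contact_force: [-2.3, 3.3, 6.3]
gripper_width: 0.0001
grasp_force: 3.3
```

Emit:
move_arm(
  deltas=[
    [0,0,0,0,0,0,0],
    [0,0,0,0,0,0,0],
    [0,0,0,0,0,0,0],
    [0,0,0,0,0,0,0],
    [0,0,0,0,0,0,0],
    [0,0,0,0,0,0,0],
    [0,0,0,0,0,0,0],
    [0,0,0,-0.006,0,0,0],
    [0,0,0,-0.014,0,0,0],
    [0,0,0,-0.03,0,0,0],
    [0,0,0,-0.03,0,0,0],
  ],
)

```text
time: 8.1
ee_pos: [0.4961, -0.1789, 0.3394]
tool_rot: [2.878, -0.003, 0.171]
contact_force: [-0.4, 0.3, -0.6]
gripper_width: -0.0001
grasp_force: 0.0
```

```bash
python3 m.py
```

```text
t 8.1 z.n 0.9999596708937774 x.r 0.9999956246836038 F.n -0.4821954922154699 [-0.38  0.32 -0.6 ]
prog tip->key in tool axes [-0.0006 -0.0002  0.0271]
two tip->key in tool axes [ 0.0872 -0.0007  0.0272]
```

Emit:
move_arm(
  deltas=[
    [0,0.03,0,0,0,0,0],
    [0,0.06,0,0,0,0,0],
    [0,0.088,0,0,0,0,0],
    [0,0.088,0,0.01,0,0,0],
    [0,0.088,0,0.018,0,0,0],
    [0,0.088,0,0.018,0,0,0],
    [0,0.088,0,0.018,0,0,0],
  ],
)

```text
time: 8.98
ee_pos: [0.5823, -0.1688, 0.3206]
tool_rot: [2.879, -0.001, 0.171]
contact_force: [-0.5, -0.2, 0.3]
gripper_width: 0.0001
grasp_force: 0.0
```

```bash
python3 m.py
python3 - <<'E'
from h import *
S=optics.read_camera("side")["img"][150:230,330:430]
cv2.imwrite("pics/v3.png",cv2.resize(S,(750,600),interpolation=2))
E
```

```text
t 8.975 z.n 0.9999657838450375 x.r 1.0000003998764888 F.n 0.21986406414304785 [-0.49 -0.18  0.25]
prog tip->key in tool axes [-0.0872  0.0002  0.0076]
two tip->key in tool axes [ 0.0007 -0.0003  0.0075]
```

View pics/v3.png

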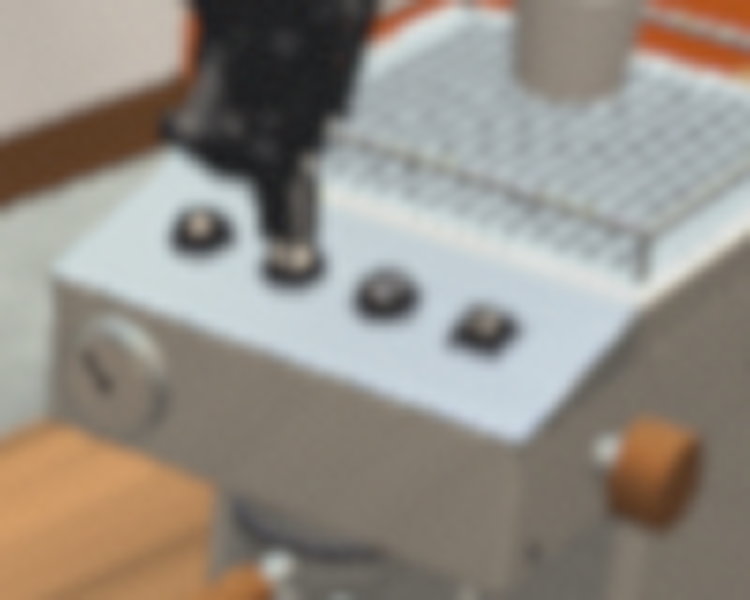

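The tip stands over the two-cup key (292,262), and the programming key (485,328) is back up. Pressing now; I'll check the force before releasing.

Emit:
move_arm(
  deltas=[
    [0,0,0,0.003,0,0,0],
    [0,0,0,0.006,0,0,0],
    [0,0,0,0.009,0,0,0],
    [0,0,0,0.0118,0,0,0],
    [0,0,0,0.0118,0,0,0],
    [0,0,0,0.0118,0,0,0],
  ],
)

```text
time: 9.78
ee_pos: [0.5833, -0.1716, 0.3093]
tool_rot: [2.879, -0.001, 0.171]
contact_force: [-2.3, 2.3, 5.8]
gripper_width: -0.0004
grasp_force: 3.0
```

```bash
python3 m.py
```

```text
t 9.775 z.n 0.9999657654784532 x.r 1.0000005057678 F.n 6.304807018709756 [-2.33  2.33  5.81]
prog tip->key in tool axes [-0.0877  0.0003 -0.004 ]
two tip->key in tool axes [ 0.0001 -0.0002 -0.0041]
```

6.3 N is about 4.2 mm down, so it is pressed. Releasing, then waiting about 4 s.

Emit:
move_arm(
  deltas=[
    [0,0,0,-0.006,0,0,0],
    [0,0,0,-0.012,0,0,0],
    [0,0,0,-0.016,0,0,0],
    [0,0,0,-0.016,0,0,0],
    [0,0,0,-0.016,0,0,0],
    [0,0,0,-0.016,0,0,0],
    [0,0,0,-0.016,0,0,0],
    [0,0,0,-0.016,0,0,0],
    [0,0,0,-0.016,0,0,0],
    [0,0,0,-0.016,0,0,0],
    [0,0,0,-0.016,0,0,0],
    [0,0,0,-0.016,0,0,0],
  ],
)

```text
time: 11.28
ee_pos: [0.5826, -0.1675, 0.3244]
tool_rot: [2.879, -0.001, 0.171]
contact_force: [1.3, -0.1, -0.9]
gripper_width: -0.0004
grasp_force: 0.0
```

Emit:
move_arm(
  deltas=[
    [0,0,0,0,0,0,0],
    [0,0,0,0,0,0,0],
    [0,0,0,0,0,0,0],
    [0,0,0,0,0,0,0],
    [0,0,0,0,0,0,0],
    [0,0,0,0,0,0,0],
    [0,0,0,0,0,0,0],
    [0,0,0,0,0,0,0],
    [0,0,0,0,0,0,0],
    [0,0,0,0,0,0,0],
    [0,0,0,0,0,0,0],
    [0,0,0,0,0,0,0],
  ],
)

```text
time: 12.78
ee_pos: [0.5826, -0.1676, 0.3244]
tool_rot: [2.879, -0.001, 0.171]
contact_force: [0.1, 0.5, -0.9]
gripper_width: -0.0002
grasp_force: 0.0
```

Emit:
move_arm(
  deltas=[
    [0,0,0,0,0,0,0],
    [0,0,0,0,0,0,0],
    [0,0,0,0,0,0,0],
    [0,0,0,0,0,0,0],
    [0,0,0,0,0,0,0],
    [0,0,0,0,0,0,0],
    [0,0,0,0,0,0,0],
    [0,0,0,0,0,0,0],
  ],
)

```text
time: 13.78
ee_pos: [0.5826, -0.1676, 0.3244]
tool_rot: [2.879, -0.001, 0.171]
contact_force: [-0.1, -0.6, 0.1]
gripper_width: -0.0001
grasp_force: 0.0
```

```bash
python3 m.py
```

```text
t 13.775 z.n 0.9999658523665336 x.r 1.000000615603101 F.n -0.024600168948707743 [-0.13 -0.61  0.13]
prog tip->key in tool axes [-0.0877  0.0003  0.0116]
two tip->key in tool axes [ 0.0001 -0.0001  0.0115]
```

Emit:
move_arm(
  deltas=[
    [0,0,0,0.005,0,0,0],
    [0,0,0,0.01,0,0,0],
    [0,0,0,0.013,0,0,0],
    [0,0,0,0.016,0,0,0],
    [0,0,0,0.016,0,0,0],
    [0,0,0,0.016,0,0,0],
  ],
)

```text
time: 14.52
ee_pos: [0.5831, -0.1715, 0.3093]
tool_rot: [2.879, -0.0, 0.171]
contact_force: [-3.0, 2.5, 5.7]
gripper_width: 0.0
grasp_force: 3.0
```

```bash
python3 m.py
```

```text
t 14.525 z.n 0.9999660591412382 x.r 1.0000006181013374 F.n 6.294058217547487 [-3.    2.52  5.71]
prog tip->key in tool axes [-0.0876  0.0004 -0.004 ]
two tip->key in tool axes [ 0.0003 -0.0001 -0.0041]
```

Pressed again. Releasing and going back to the programming key.

Emit:
move_arm(
  deltas=[
    [0,0,0,-0.006,0,0,0],
    [0,0,0,-0.014,0,0,0],
    [0,0,0,-0.03,0,0,0],
    [0,0,0,-0.03,0,0,0],
    [0,-0.03,0,-0.03,0,0,0],
    [0,-0.06,0,-0.03,0,0,0],
    [0,-0.0876,0,-0.03,0,0,0],
    [0,-0.0876,0,-0.02,0,0,0],
    [0,-0.0876,0,-0.012,0,0,0],
    [0,-0.0876,0,-0.012,0,0,0],
    [0,-0.0876,0,-0.012,0,0,0],
  ],
)

```text
time: 15.9
ee_pos: [0.497, -0.1834, 0.3203]
tool_rot: [2.879, -0.0, 0.171]
contact_force: [0.6, 1.3, 0.4]
gripper_width: 0.0
grasp_force: 0.0
```

```bash
python3 m.py
```

```text
t 15.9 z.n 0.9999660940092893 x.r 1.000000793117334 F.n 0.6929306241727465 [0.6 1.3 0.4]
prog tip->key in tool axes [-0.0006  0.0004  0.0074]
two tip->key in tool axes [ 0.0872 -0.0001  0.0073]
```

Emit:
move_arm(
  deltas=[
    [0,0,0,0.003,0,0,0],
    [0,0,0,0.006,0,0,0],
    [0,0,0,0.009,0,0,0],
    [0,0,0,0.0118,0,0,0],
    [0,0,0,0.0118,0,0,0],
    [0,0,0,0.0118,0,0,0],
  ],
)

```text
time: 16.65
ee_pos: [0.4971, -0.1864, 0.3094]
tool_rot: [2.879, -0.001, 0.171]
contact_force: [-1.2, 1.8, 4.9]
gripper_width: -0.0002
grasp_force: 3.0
```

```bash
python3 m.py
```

```text
t 16.65 z.n 0.9999656766012135 x.r 1.000000211894742 F.n 5.267883255589436 [-1.23  1.83  4.91]
prog tip->key in tool axes [-0.0002  0.0004 -0.0038]
two tip->key in tool axes [ 0.0877 -0.0001 -0.0039]
```

Emit:
move_arm(
  deltas=[
    [0,0,0,-0.006,0,0,0],
    [0,0,0,-0.014,0,0,0],
    [0,0,0,-0.04,0,0,0],
    [0,0,0,-0.08,0,0,0],
    [0,0,0,-0.12,0,0,0],
    [0,0,0,-0.12,0,0,0],
    [0,0,0,-0.12,0,0,0],
    [0,0,0,-0.12,0,0,0],
  ],
)

```text
time: 17.65
ee_pos: [0.4911, -0.1559, 0.4237]
tool_rot: [2.88, 0.001, 0.171]
contact_force: [0.1, -0.4, 0.0]
gripper_width: 0.0001
grasp_force: 0.0
```

```bash
python3 m.py
python3 - <<'E'
from h import *
cv2.imwrite("pics/end.png",optics.read_camera("side")["img"])
E
```

```text
t 17.65 z.n 0.9999651531981031 x.r 0.9999997292870787 F.n -0.07211187226158439 [ 0.13 -0.42  0.04]
prog tip->key in tool axes [0.0007 0.0008 0.1146]
two tip->key in tool axes [0.0885 0.0003 0.1144]
```

View pics/end.png

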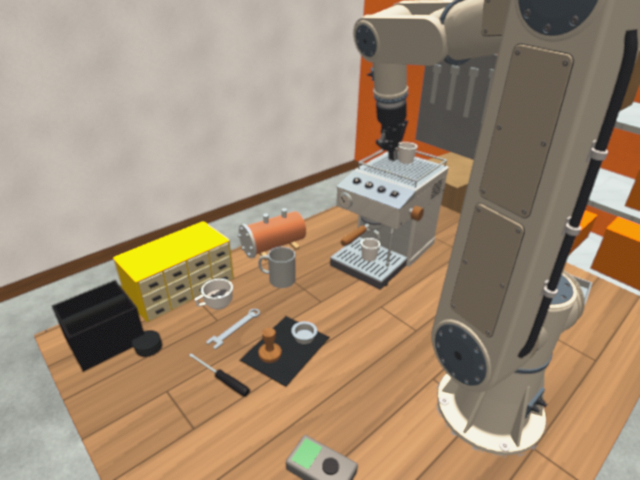

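The arm is clear above the machine (tip at about (390,155)). All four keys (357–394,180–194) are up, and the cups, pitcher, tamper and tools look unmoved.

```bash
python3 -c "
from bench import job
print(job.sign_off())"
```

```text
the job is handed in; nothing more can be done
None
```

The double-shot sequence is done and handed in at about 18 s: programming key held about 3 s, two-cup key tapped twice about 4.5 s apart, programming key tapped once more, each press about 4 mm deep or more, and the arm moved clear with nothing else disturbed.

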